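# Bed three inlay pieces in a casket lid

### The arm

A 6-joint arm with a two-finger parallel gripper is mounted at the origin on the work surface. World frame = base frame: x ahead of the robot, y to its left, z up, the work surface at z = 0. Lengths are in mm, angles in rad, forces in N, time in s.
With the tool pointing down it reaches from about 275 to 750 mm from the base axis. Payload 10.2 kg.
Tool frame: the origin (TCP) lies at the very end of the fingers, on their centre line; the grasp point (between the pads) lies 19 mm behind it; z points along the fingers, y is the line along which they close (so a half turn about z gives the same grasp; the last joint's range is limited). The gripper opens to 85 mm and grips with 20 to 120 N. Pads are 22 mm wide; open, the fingers measure 114 mm over their backs; the gripper's body (76 mm by 85 mm) begins 54 mm behind the grasp point. The pads swing forward as they close: fully open they stand 13 mm farther back than shut.
Start: joints at [0.932, 0.313, 1.498, -0, 1.331, -0.223], TCP at [212.072, 480.267, 192.294] pointing down, gripper open.
Joint ranges: [-2.94, 2.94], [-0.97, 2.17], [0.19, 2.56], [-1.23, 4.37], [0.02, 3.11], [-2.88, 2.88]. Speed limits (rad/s): [2.39, 2.39, 3.01, 3.14, 3.14, 3.14].

### API

Orientations are given as a unit quaternion [w, x, y, z].
In Python, from rig import ctrl, optics gives the robot as it stands. The module is installed in compiled form; this text tells all that it offers.
- The arm moves only by the shell command python3 -m handwheel 'ROWS' [FORCE]. ROWS is JSON, a list that holds one entry, the list of rows, each a list of 5 numbers: the gripper command: -1 is fully open, 1 is shut, values between are in proportion, then the shift along the world's x, y, z in units of 50 mm (1.0 is 50 mm), then the turn about the world's z in units of 8 degrees (1.0 is 8 degrees). In form: [[[gripper, tx, ty, tz, twist], ...]]. A call has 1 to 10 rows; each row shifts and turns the commanded pose from where the row before left it; what a row does not reach is not made up. A row lasts 1/10 s, in which the tool goes at most 50 mm and 8.59 degrees, less where a joint would pass 70% of its speed; a pose out of reach is approached as far as the arm can. A call is refused whole if a number of a shift passes 1 or a number of a turn 1, either way. A call with a gripper value outside its range is refused whole. The fingers move at their own pace and stop on an object; FORCE is the grip in N (left out, the last holds). Time passes only in rows, so rows that do not move let the fingers close. It gives the time, the measured TCP pose, the force, the opening and the grip force at its end, in the units of the state.
- ctrl.sense(): the state, without advancing time (a new reading comes with each control period).
- optics.capture(name): name is "side" or "top" or "wrist"; returns a dict with "img" (400x640x3 uint8, blue, green, red), "K" (3x3 intrinsics, pixels), "R" (3x3) and "t" (3): a world point X has camera coordinates R X + t. Camera axes: x right, y down, z forward; pixel columns grow to the right and rows downward; lengths in mm; the calibration is good to about 2 mm. A picture is of the moment at which its call begins. There is no depth.
- ctrl.finish_job(): hands the job in; it is judged then, once.
The state is a dict: "time_s": time; "joints": joint angles; "dq": joint speeds; "tau": joint torques, N m; "eef_pos": TCP position; "ee_rot": TCP orientation; "force": force on the tool from outside, world axes, zero at the start; "wrist_torque": the same for the moment, N m; "grip_width": opening from 0.0 (shut) to 1.0 (fully open); "grip_force": force on a finger pad.
Only numpy, scipy, OpenCV 4.12 (cv2) and the standard library are available. Lean on these libraries where they do the work, as an engineer would, in place of code of your own. Each camera call takes 0.05 s, during which the arm holds its last target. There are 200 camera calls.

### The job

Three relief pieces set in putty on the lid of the dark wooden casket still stand too high. Working outwards along the branch, press down with a fingertip first the white shell blossom in the middle, then the green jade leaf, then the red coral bud, each lightly, until it is fully home at the same height as the amber blossom and blue leaf already bedded. Do not pull any piece out, do not shift the casket or bear down hard on it, and leave the tools and other things on the lid and around it where they are.

Things in the scene. Friction and masses are not known exactly. Their poses are not given: they have to be found in the camera images.
- casket: Dark wooden casket, 208 x 308 x 115 mm (x, y, z), 3.2 kg give or take, loose on the table; it stands by its weight. Origin at the centre of its underside; z up, its y axis along the length of the lid. The lid is flat, with 3 mm high inlays already bedded: an amber blossom 42 mm across at (-30, 100) mm and a blue leaf 42 mm long at (22, 72) mm in the casket's x, y.
- casket_lid (a point): Centre of the flat top face of the casket's lid, 115 mm above the table; axes as the casket's.
- blossom_top (a point): Centre of the flat top face of the white shell blossom (five petals, 46 mm across), in the middle of the lid at (0, 20) mm in the casket's x, y. Piece 9 mm thick; at the start its top stands 6 to 8 mm over the lid, fully home 3 mm over it.
- leaf_top (a point): Centre of the flat top face of the green jade leaf (50 x 23 mm, long axis turned 0.9 rad from the casket's x towards its y), at (-35, -45) mm in the casket's x, y. Piece 9 mm thick; at the start its top stands 6 to 8 mm over the lid, fully home 3 mm over it.
- bud_top (a point): Centre of the flat top face of the red coral bud (round, 28 mm across), at (30, -100) mm in the casket's x, y, near the tip of the branch. Piece 9 mm thick; at the start its top stands 6 to 8 mm over the lid, fully home 3 mm over it.
- blossom (a joint): How far the white blossom is pressed in, m: 0 to 0.002 at the start, 0.005 fully home; below 0 it is being pulled out. The putty drags on the piece with about 2.5 N and the piece stays where it is left; the bed under it is springy, giving 1 mm per 5 N up to 3 mm under the finger and recovering when let go (this give is not counted in the joint value).
- leaf (a joint): How far the green leaf is pressed in, m; as for the blossom.
- bud (a joint): How far the red bud is pressed in, m; as for the blossom.
- graver: Engraver's graver, wooden handle and square steel blade, 122 x 17 x 14 mm, lying loose along the far edge of the lid. Origin on its underside, near the middle; x along the blade. Leave alone.
- blank: Loose amber blank, 34 x 22 x 8 mm, lying near the robot's edge of the lid. Origin at the centre of its underside. Leave alone.
- jar: Putty jar with a brass-coloured lid, 62 mm across, 84 mm high, on the table beside the casket. Origin at the centre of its underside. Leave alone.
- pliers: Pliers with red handles, 162 x 58 x 14 mm, lying on the table beside the casket. Origin on the table near the middle, x towards the jaws. Leave alone.
- knife: Yellow-green knife, 150 x 19 x 12 mm, lying on the table between robot and casket. Origin on the table near the middle, x towards the blade. Leave alone.
- weight: Brass weight, 50 x 50 x 40 mm block with a knob to 66 mm. Origin at the centre of its underside. Leave alone.
- dish: Wooden sorting dish, 110 x 90 x 22 mm. Origin at the centre of its underside. Leave alone.
- offcut: Dark wood offcut, 120 x 55 x 22 mm. Origin at the centre of its underside. Leave alone.

How it is judged:
By the outcome, as a careful person would: the job done as asked, in the order asked, and still so for the second after the job is handed in, with the robot touching nothing.
It also fails if it takes over 45 s, if anything falls off the work surface, if the arm or the gripper's body presses on something with over 40 N, if the wrist force passes 120 N, or if a joint passes its speed limit or range.

## Working session

There is one attempt and no reset: what is moved stays moved. The work goes in short steps, Python scripts to look and compute and a shell command to move; the robot and the scene stay as the last step left them, time stands still between calls to the robot, and variables do not carry over. Pictures are saved under pics/ and viewed, at most 10 in all, crops included, and the job is handed in when it is done.

```bash
mkdir -p pics; python3 - <<'E'
from rig import ctrl, optics
import cv2,numpy as np,pickle
s=ctrl.sense();print(s['time_s'],s['eef_pos'],s['ee_rot'],s['force'],s['grip_width'])
for n in('top','side'):
    d=optics.capture(n);cv2.imwrite(f'pics/{n}0.png',d['img']);pickle.dump(d,open(n+'0.pkl','wb'))
    print(n,d['K'].tolist(),np.round(-d['R'].T@d['t']),np.round(d['R'],2).tolist())
E
```

```text
0.0 [211.86673842 480.00942676 191.70708686] [-2.85985711e-04  2.06388948e-01  9.78469794e-01 -6.18847738e-04] [-0.49140238  0.06282506 -0.33213235] 1.000237653200069
top [[440.28952042328336, 0.0, 312.2623989452836], [0.0, 440.28952042328336, 199.80332533015118], [0.0, 0.0, 1.0]] [ 396.  -19. 1343.] [[0.03, -1.0, -0.02], [-0.99, -0.03, -0.12], [0.12, 0.03, -0.99]]
side [[385.9297575317397, 0.0, 325.1185111115724], [0.0, 385.9297575317397, 208.70113385894248], [0.0, 0.0, 1.0]] [140. 862. 849.] [[-0.91, -0.42, -0.01], [-0.26, 0.56, -0.79], [0.34, -0.71, -0.62]]
```

View pics/top0.png

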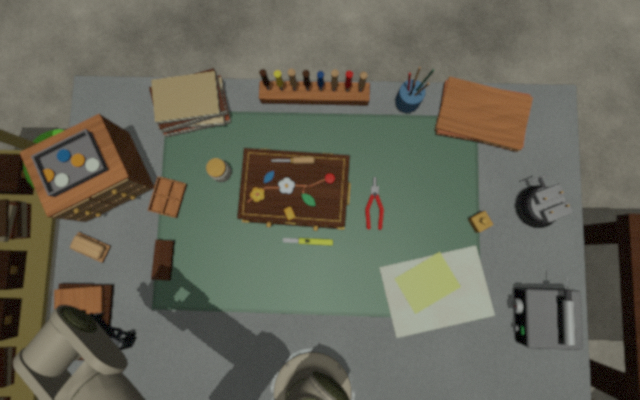

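View pics/side0.png

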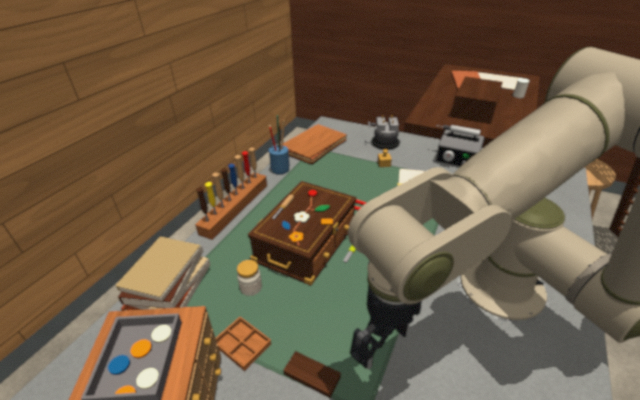

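```bash
cat >h.py <<'E'
import cv2,numpy as np
def ray(d,u,v,z):
    r=d['R'].T@np.linalg.inv(d['K'])@[u,v,1]; c=-d['R'].T@d['t']
    return (c+r*(z-c[2])/r[2])[:2]
R={'white':((0,0,150),(179,70,255)),'green':((40,110,60),(80,255,255)),'red':((0,170,90),(6,255,255)),
 'blue':((95,120,60),(125,255,255)),'amber':((13,150,120),(25,255,255))}
def blobs(d,roi,amin=15):
    x0,y0,x1,y1=roi;h=cv2.cvtColor(d['img'][y0:y1,x0:x1],cv2.COLOR_BGR2HSV);o={}
    for k,(a,b) in R.items():
        m=cv2.inRange(h,a,b)
        if k=='red': m|=cv2.inRange(h,(174,170,90),(179,255,255))
        n,l,s,c=cv2.connectedComponentsWithStats(m)
        o[k]=[(int(s[i,4]),c[i]+[x0,y0]) for i in range(1,n) if s[i,4]>=amin]
    return o
E
python3 - <<'E'
import pickle;from h import *
d=pickle.load(open('top0.pkl','rb'))
for k,v in blobs(d,(240,150,350,225)).items():
    for a,c in v: print(k,a,c.round(1),ray(d,*c,118 if k in('blue','amber') else 122).round(1))
E
```

```text
white 141 [286.  185.3] [587.2  89.7]
green 88 [308.5 199.7] [548.2  25.5]
red 91 [329.5 177.8] [611.7 -31.9]
blue 59 [268.6 176.5] [611.8 140.5]
amber 151 [256.9 193.9] [561.4 171.4]
amber 94 [289.1 213.1] [509.6  78.5]
```

```bash
python3 -m handwheel '[[[1,0.6,-0.7,0.2,0],[1,0.6,-0.7,0.2,0],[1,0.6,-0.7,0.2,0],[1,0.6,-0.7,0.2,0],[1,0.6,-0.7,0.2,0],[1,0.6,-0.7,0.1,0],[1,0.6,-0.7,0.1,0],[1,0.6,-0.7,0.1,0],[1,0.6,-0.7,0,0],[1,0.6,-0.7,0,0]]]' 20
python3 -m handwheel '[[[1,0.6,-0.6,0,0],[1,0,0,0,0],[1,0,0,0,0]]]'
python3 - <<'E'
from rig import ctrl, optics
import pickle;from h import *
d=optics.capture('wrist');pickle.dump(d,open('w1.pkl','wb'));cv2.imwrite('pics/w1.png',d['img'])
s=ctrl.sense();print(s['time_s'],s['eef_pos'],s['ee_rot'],s['force'],s['grip_width'])
for k,v in blobs(d,(0,0,640,400),100).items():
    for a,c in v: print(k,a,c.round(1),ray(d,*c,118 if k in('blue','amber') else 122).round(1))
E
```

```text
time_s: 1.1
eef_pos: [512.9, 128.6, 257.2]
ee_rot: [-0.0, 0.206, 0.978, 0.0]
force: [0.0, 1.2, -0.4]
grip_width: 0.001
grip_force: 0.0
time_s: 1.4
eef_pos: [542.1, 99.8, 256.6]
ee_rot: [-0.001, 0.207, 0.978, -0.0]
force: [-0.6, 0.1, -0.4]
grip_width: 0.001
grip_force: 0.0
1.45 [541.67570797 100.57705605 256.97333255] [-4.86170320e-04  2.06396481e-01  9.78468321e-01  2.20044475e-05] [-0.48222826 -0.61478545 -0.03647286] 0.001286992730088734
white 293 [10.3  5.6] [285.6 -82.4]
white 64612 [ 97.9 172.9] [ 440.9 -100.6]
white 47640 [467.8 111. ] [535.1 260.5]
white 149 [611.6   2.1] [497.4 401.3]
white 1806 [625.6 150.5] [635.8 393.9]
white 1031 [324.6 224. ] [585.6  88.1]
white 188 [607.5 250. ] [739.7 360.1]
white 616 [548.1 262.4] [728.4 297.3]
white 283 [592.5 277. ] [767.1 339.4]
white 165 [369.1 272.8] [659.6 110.5]
white 3001 [488.9 317.8] [772.7 218.2]
white 2261 [ 19.8 374.6] [ 615.2 -343.2]
white 117 [317.8 342. ] [722.2  19.6]
white 154 [215.6 351.4] [ 684.2 -100.6]
white 109 [318.1 358.2] [744.5  10.1]
green 742 [255.7 216. ] [547.6  24.9]
red 1259 [142.6 231.1] [513.5 -94.3]
red 472 [235.6 282.8] [609.9 -32.8]
blue 464 [376.5 224.6] [610.6 138.8]
amber 4941 [593.7  56.5] [536.3 382.7]
amber 3092 [313.3 190.7] [548.   91.8]
amber 115 [329.7 108.7] [479.4 140.1]
amber 117 [223.3 151.8] [474.   25.2]
amber 1006 [387.  171.4] [560.1 169.5]
amber 1711 [511.7 182.6] [624.  284.1]
amber 119 [243.6 241.5] [569.6  -2.2]
```

View pics/w1.png

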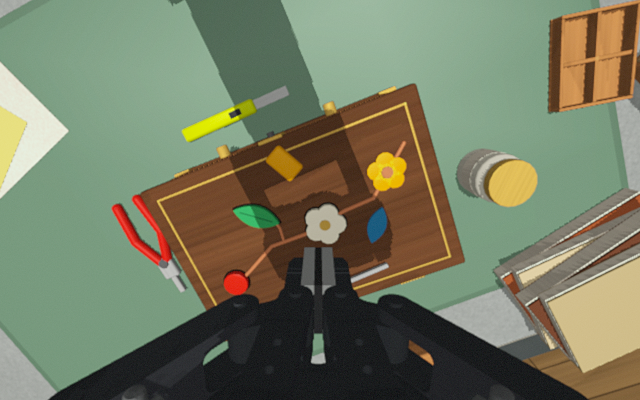

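The wrist view shows the closed fingers at (318,260), with white blossom (325,224), green leaf (256,216) and red bud (236,283). The world positions agree with the top view to within 2 mm: (586,89), (548,25) and (611,-32). Next I go above the blossom.

```bash
python3 -m handwheel '[[[1,0.44,-0.11,0,0],[1,0.44,-0.12,-0.4,0],[1,0,0,-0.7,0],[1,0,0,-0.7,0],[1,0,0,-0.5,0],[1,0,0,-0.14,0],[1,0,0,0,0],[1,0,0,0,0]]]'
python3 -m handwheel '[[[1,0,0,-0.04,0],[1,0,0,-0.04,0],[1,0,0,0,0]]]'
```

```text
time_s: 2.25
eef_pos: [586.7, 89.2, 137.1]
ee_rot: [0.001, 0.206, 0.979, 0.0]
force: [0.3, -0.3, 0.4]
grip_width: 0.001
grip_force: 0.0
time_s: 2.55
eef_pos: [586.1, 88.8, 131.5]
ee_rot: [0.0, 0.206, 0.978, 0.0]
force: [0.1, -1.0, -1.0]
grip_width: 0.0
grip_force: 0.0
```

```bash
python3 -m handwheel '[[[1,0,0,-0.08,0],[1,0,0,-0.06,0],[1,0,0,-0.04,0],[1,0,0,0,0]]]'
for i in 1; do :; done
python3 -m handwheel '[[[1,0,0,-0.04,0],[1,0,0,0,0]]]'
python3 -m handwheel '[[[1,0,0,-0.02,0],[1,0,0,-0.02,0],[1,0,0,0,0]]]'
```

```text
time_s: 2.95
eef_pos: [585.9, 88.8, 121.8]
ee_rot: [-0.0, 0.206, 0.978, -0.0]
force: [0.7, -0.3, -0.1]
grip_width: 0.0
grip_force: 0.0
time_s: 3.15
eef_pos: [586.0, 88.8, 120.1]
ee_rot: [-0.0, 0.206, 0.978, -0.0]
force: [0.3, 0.7, -0.3]
grip_width: 0.006
grip_force: 0.0
time_s: 3.45
eef_pos: [586.0, 88.8, 118.2]
ee_rot: [-0.0, 0.206, 0.978, -0.0]
force: [-0.1, 1.1, 0.0]
grip_width: -0.001
grip_force: 0.0
```

```bash
python3 - <<'E'
from rig import ctrl, optics
import cv2
d=optics.capture('wrist');cv2.imwrite('pics/w2.png',cv2.resize(d['img'][120:320,160:480],(800,500)))
for i in range(3): optics.capture('wrist'); print(ctrl.sense()['force'].round(2) if hasattr(ctrl.sense()['force'],'round') else ctrl.sense()['force'],ctrl.sense()['eef_pos'])
E
```

```text
[-0.01 -0.    0.62] [586.06997061  88.79665971 118.31087667]
[ 0.26 -0.97  0.63] [586.08575377  88.75217794 118.31612338]
[0.65 0.1  0.6 ] [586.10811094  88.76110623 118.3490141 ]
```

View pics/w2.png

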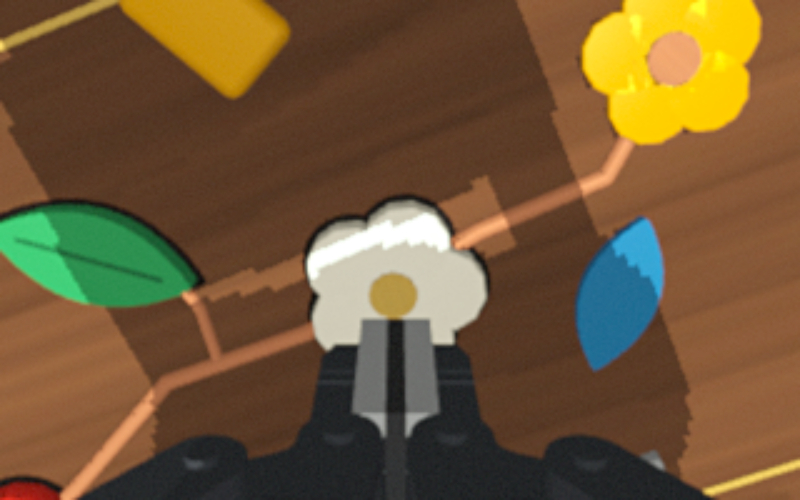

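```bash
python3 - <<'E'
import pickle;from h import *
from rig import optics
d=pickle.load(open('w1.pkl','rb'))
print(-d['R'].T@d['t'],d['R'].round(2).tolist())
for z in(250,257,264): print(z,ray(d,318,248,z)-[541.7,100.6])
d=optics.capture('wrist')
for z in(115,118,122): print(z,ray(d,318,248,z), ray(d,160+393/2.5,120+295/2.5,z))
E
```

```text
[472.70895267 130.19696646 439.03356953] [[0.41, 0.91, 0.0], [0.87, -0.39, 0.29], [0.27, -0.12, -0.96]]
250 [11.91726032 -6.11139855]
257 [ 8.92118848 -4.78910137]
264 [ 5.92511665 -3.46680419]
115 [596.289354    84.04117293] [589.71688488  86.39119461]
118 [594.99882188  84.60740636] [588.53254445  86.91945863]
122 [593.27811238  85.36238426] [586.95342386  87.62381066]
```

```bash
python3 - <<'E'
from rig import optics
import cv2
d=optics.capture('side')
def pj(X):
    p=d['K']@(d['R']@X+d['t']);return (p[:2]/p[2]).round(1)
print(pj([586,89,118]),pj([586,89,138]),pj([586,89,122]))
cv2.imwrite('pics/s2.png',cv2.resize(d['img'][150:270,230:390],(800,600),interpolation=cv2.INTER_CUBIC))
E
```

```text
[301.8 217.3] [301.4 212.1] [301.7 216.3]
```

View pics/s2.png

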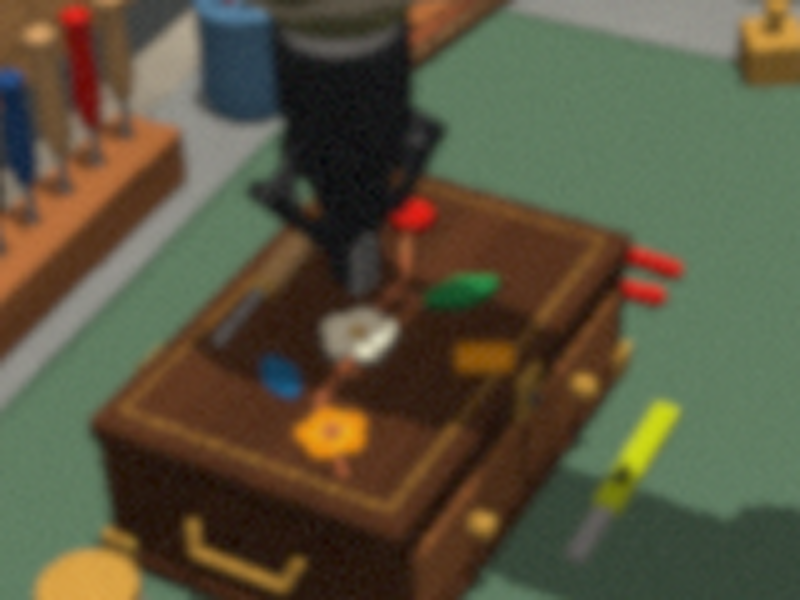

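The side view shows the fingertip ends at crop (362,293), about 30 mm above the blossom (358,330). That means the real tip ends well short of the nominal TCP, and the wrist view agrees. I'll keep going down and use force feedback.

```bash
python3 -m handwheel '[[[1,0,0,-0.14,0],[1,0,0,-0.14,0],[1,0,0,-0.04,0],[1,0,0,0,0]]]' | grep -E 'eef|force'
python3 -m handwheel '[[[1,0,0,-0.04,0],[1,0,0,0,0]]]'| grep -E 'eef|force'
python3 - <<'E'
from rig import optics
import pickle;from h import *
d=optics.capture('side');g=d['img'][195:225,285:320]
cv2.imwrite('pics/s3.png',cv2.resize(g,(700,600),interpolation=cv2.INTER_CUBIC))
E
```

```text
eef_pos: [585.8, 88.8, 101.6]
force: [-0.3, -0.8, -1.1]
grip_force: 0.0
eef_pos: [586.0, 88.8, 100.2]
force: [0.3, 0.5, -0.2]
grip_force: 0.0
```

View pics/s3.png

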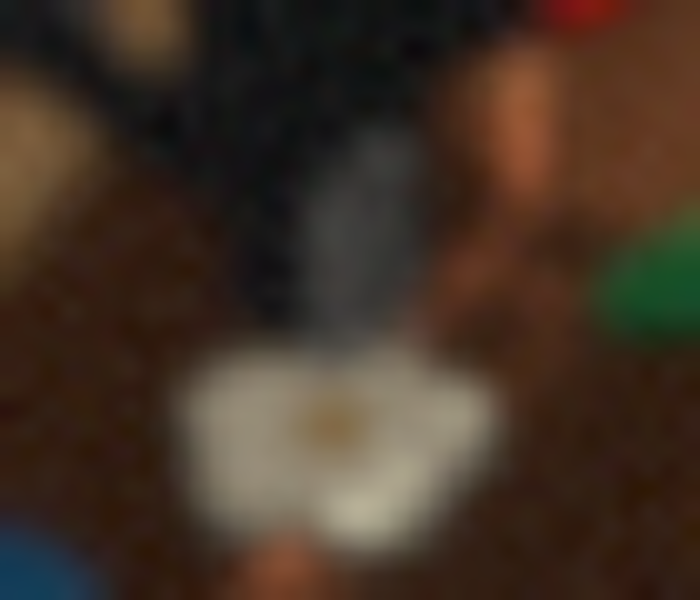

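The fingertip at (335,350) is about 4 px (roughly 13 mm) above the blossom centre (335,425).

```bash
f(){ grep -E 'eef|^force'; }
python3 -m handwheel '[[[1,0,0,-0.06,0],[1,0,0,-0.04,0],[1,0,0,0,0]]]' | f
python3 -m handwheel '[[[1,0,0,-0.04,0],[1,0,0,0,0]]]'| f
python3 -m handwheel '[[[1,0,0,-0.02,0],[1,0,0,0,0]]]'| f
python3 -m handwheel '[[[1,0,0,-0.02,0],[1,0,0,0,0]]]'| f
```

```text
eef_pos: [585.9, 88.8, 94.9]
force: [0.6, 0.5, 0.6]
eef_pos: [585.9, 88.8, 93.0]
force: [0.1, 0.0, -0.3]
eef_pos: [586.0, 88.8, 92.2]
force: [0.3, 0.2, -0.1]
eef_pos: [586.0, 88.8, 91.2]
force: [0.8, -0.0, -0.4]
```

```bash
f(){ grep -E 'eef|^force'; }
python3 -m handwheel '[[[1,0,0,-0.02,0],[1,0,0,0,0]]]'| f
python3 -m handwheel '[[[1,0,0,-0.02,0],[1,0,0,0,0]]]'| f
python3 -m handwheel '[[[1,0,0,-0.02,0],[1,0,0,0,0]]]'| f
```

```text
eef_pos: [586.0, 88.8, 90.2]
force: [-0.1, -0.9, -0.2]
eef_pos: [586.0, 88.8, 89.2]
force: [0.1, 0.0, -0.1]
eef_pos: [586.0, 88.7, 88.1]
force: [0.1, 0.6, -1.0]
```

```bash
f(){ grep -E 'eef|^force'; }
python3 -m handwheel '[[[1,0,0,-0.02,0],[1,0,0,0,0]]]'| f
python3 -m handwheel '[[[1,0,0,-0.02,0],[1,0,0,0,0]]]'| f
python3 -m handwheel '[[[1,0,0,-0.02,0],[1,0,0,0,0]]]'| f
```

```text
eef_pos: [586.0, 88.8, 87.1]
force: [0.5, 0.7, 0.9]
eef_pos: [586.0, 88.8, 86.1]
force: [0.3, -0.2, 0.5]
eef_pos: [586.0, 88.8, 85.2]
force: [-0.2, 0.1, 0.2]
```

```bash
python3 - <<'E'
from rig import optics
from h import *
d=optics.capture('side');a=cv2.resize(d['img'][195:225,285:320],(400,343),interpolation=cv2.INTER_CUBIC)
d=optics.capture('wrist');b=cv2.resize(d['img'][190:290,260:377],(400,343),interpolation=cv2.INTER_CUBIC)
cv2.imwrite('pics/sw4.png',np.hstack([a,b]))
E
```

```text
(no output)
```

View pics/sw4.png

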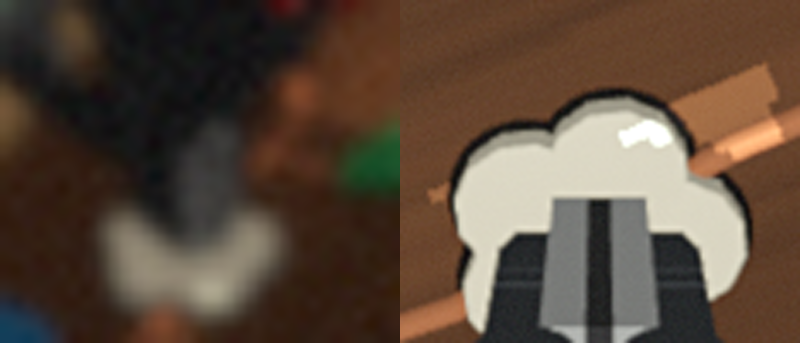

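The side view shows the tip at the blossom's centre (216 px row), and the wrist view shows it covering the gold dot. It is close to contact, so I keep stepping down.

```bash
f(){ grep -E 'eef|^force'; }
python3 -m handwheel '[[[1,0,0,-0.02,0],[1,0,0,0,0]]]'| f
python3 -m handwheel '[[[1,0,0,-0.02,0],[1,0,0,0,0]]]'| f
```

```text
eef_pos: [586.0, 88.8, 84.2]
force: [-0.2, 0.3, -0.1]
eef_pos: [586.0, 88.8, 83.2]
force: [-0.2, 0.9, 0.6]
```

```bash
f(){ grep -E 'eef|^force'; }
python3 -m handwheel '[[[1,0,0,-0.02,0],[1,0,0,0,0]]]'| f
python3 -m handwheel '[[[1,0,0,-0.02,0],[1,0,0,0,0]]]'| f
```

```text
eef_pos: [586.0, 88.8, 82.2]
force: [0.0, -0.3, 0.1]
eef_pos: [586.1, 88.8, 81.5]
force: [-0.9, -0.3, 2.0]
```

```bash
f(){ grep -E 'eef|^force'; }
python3 -m handwheel '[[[1,0,0,-0.02,0],[1,0,0,0,0]]]'| f
python3 -m handwheel '[[[1,0,0,-0.02,0],[1,0,0,0,0]]]'| f
```

```text
eef_pos: [586.1, 88.8, 80.3]
force: [-0.7, 0.3, 2.9]
eef_pos: [586.1, 88.8, 79.2]
force: [-1.3, 0.0, 2.6]
```

```bash
f(){ grep -E 'eef|^force'; }
python3 -m handwheel '[[[1,0,0,-0.02,0],[1,0,0,0,0]]]'| f
python3 -m handwheel '[[[1,0,0,-0.01,0],[1,0,0,0,0]]]'| f
```

```text
eef_pos: [586.1, 88.8, 78.3]
force: [-1.9, 0.1, 3.3]
eef_pos: [586.1, 88.8, 78.0]
force: [-0.7, -1.0, 5.8]
```

```bash
f(){ grep -E 'eef|^force'; }
python3 -m handwheel '[[[1,0,0,-0.01,0],[1,0,0,0,0]]]'| f
```

```text
eef_pos: [586.2, 88.8, 77.7]
force: [-2.5, 1.1, 6.4]
```

```bash
f(){ grep -E 'eef|^force'; }
python3 -m handwheel '[[[1,0,0,-0.01,0],[1,0,0,0,0]]]'| f
python3 -m handwheel '[[[1,0,0,0.04,0],[1,0,0,0.2,0],[1,0,0,0.4,0],[1,0,0,0,0]]]'| f
python3 - <<'E'
from rig import optics
from h import *
d=optics.capture('wrist')
for k,v in blobs(d,(150,100,480,330),100).items():
    for a,c in v:
        if k in('green','red'): print(k,a,c.round(1),ray(d,*c,122).round(1))
E
```

```text
eef_pos: [586.2, 88.8, 77.4]
force: [-3.4, 0.1, 7.7]
eef_pos: [587.4, 88.7, 111.3]
force: [-0.5, -0.4, -0.1]
green 2511 [191.2 223.7] [547.7  25.8]
red 309 [163.3 323.6] [600. -26.]
```

Blossom is home: 2.6 N of drag at first, then the force rose at bed stiffness. Next is the leaf at (548,25).

```bash
f(){ grep -E 'eef|^force'; }
python3 -m handwheel '[[[1,-0.4,-0.64,0,0],[1,-0.36,-0.63,0,0],[1,0,0,-0.3,0],[1,0,0,0,0],[1,0,0,0,0]]]'| f
```

```text
eef_pos: [548.0, 25.6, 93.4]
force: [-0.3, 0.6, -0.0]
```

```bash
f(){ grep -E 'eef|^force'; }
python3 -m handwheel '[[[1,0,0,-0.08,0],[1,0,0,-0.08,0],[1,0,0,-0.02,0],[1,0,0,0,0]]]'| f
python3 -m handwheel '[[[1,0,0,-0.02,0],[1,0,0,-0.02,0],[1,0,0,0,0]]]'| f
python3 -m handwheel '[[[1,0,0,-0.02,0],[1,0,0,0,0]]]'| f
python3 -m handwheel '[[[1,0,0,-0.02,0],[1,0,0,0,0]]]'| f
```

```text
eef_pos: [548.0, 25.5, 84.6]
force: [0.4, 0.5, 0.3]
eef_pos: [548.0, 25.3, 82.7]
force: [0.3, -0.7, 0.9]
eef_pos: [548.2, 25.2, 81.9]
force: [0.0, 0.2, 2.5]
eef_pos: [548.2, 25.3, 80.9]
force: [-0.5, 0.8, 2.3]
```

```bash
f(){ grep -E 'eef|^force'; }
python3 -m handwheel '[[[1,0,0,-0.02,0],[1,0,0,0,0]]]'| f
python3 -m handwheel '[[[1,0,0,-0.02,0],[1,0,0,0,0]]]'| f
python3 -m handwheel '[[[1,0,0,-0.02,0],[1,0,0,0,0]]]'| f
```

```text
eef_pos: [548.2, 25.2, 79.8]
force: [-1.2, -0.1, 2.2]
eef_pos: [548.2, 25.2, 78.7]
force: [-0.1, -0.0, 2.5]
eef_pos: [548.2, 25.2, 78.0]
force: [-0.7, 0.5, 4.7]
```

```bash
f(){ grep -E 'eef|^force'; }
python3 -m handwheel '[[[1,0,0,-0.01,0],[1,0,0,0,0]]]'| f
python3 -m handwheel '[[[1,0,0,-0.01,0],[1,0,0,0,0]]]'| f
python3 -m handwheel '[[[1,0,0,0.04,0],[1,0,0,0.2,0],[1,0,0,0.4,0],[1,0,0,0,0],[1,0.4,-0.3,0,0],[1,0.4,-0.4,0,0],[1,0.46,-0.46,0,0],[1,0,0,-0.34,0],[1,0,0,0,0],[1,0,0,0,0]]]'| f
```

```text
eef_pos: [548.2, 25.2, 77.7]
force: [-1.8, -0.0, 6.9]
eef_pos: [548.2, 25.3, 77.4]
force: [-2.2, -0.3, 8.5]
eef_pos: [610.5, -32.4, 91.4]
force: [-0.3, 0.6, 0.2]
```

Leaf is home. The tip is now above the bud at (611,-32).

```bash
f(){ grep -E 'eef|^force'; }
python3 -m handwheel '[[[1,0.01,0,-0.08,0],[1,0,0,-0.06,0],[1,0,0,0,0]]]'| f
python3 -m handwheel '[[[1,0,0,-0.02,0],[1,0,0,-0.02,0],[1,0,0,0,0]]]'| f
python3 -m handwheel '[[[1,0,0,-0.02,0],[1,0,0,0,0]]]'| f
python3 -m handwheel '[[[1,0,0,-0.02,0],[1,0,0,0,0]]]'| f
```

```text
eef_pos: [611.3, -32.4, 84.6]
force: [0.4, -0.5, -0.2]
eef_pos: [611.7, -32.6, 83.1]
force: [-0.9, 1.0, 2.3]
eef_pos: [611.6, -32.6, 81.9]
force: [-0.9, 1.0, 2.9]
eef_pos: [611.6, -32.7, 80.7]
force: [-0.2, 1.5, 2.7]
```

```bash
f(){ grep -E 'eef|^force'; }
python3 -m handwheel '[[[1,0,0,-0.02,0],[1,0,0,0,0]]]'| f
python3 -m handwheel '[[[1,0,0,-0.02,0],[1,0,0,0,0]]]'| f
python3 -m handwheel '[[[1,0,0,-0.01,0],[1,0,0,0,0]]]'| f
```

```text
eef_pos: [611.6, -32.7, 79.7]
force: [0.1, 1.6, 1.8]
eef_pos: [611.6, -32.7, 78.7]
force: [0.7, 1.7, 2.6]
eef_pos: [611.6, -32.7, 78.4]
force: [-0.3, 2.1, 3.7]
```

```bash
f(){ grep -E 'eef|^force'; }
python3 -m handwheel '[[[1,0,0,-0.01,0],[1,0,0,0,0]]]'| f
python3 -m handwheel '[[[1,0,0,-0.01,0],[1,0,0,0,0]]]'| f
```

```text
eef_pos: [611.6, -32.7, 78.0]
force: [-0.4, 2.2, 4.8]
eef_pos: [611.7, -32.7, 77.7]
force: [-1.1, 2.2, 6.4]
```

```bash
f(){ grep -E 'eef|^force'; }
python3 -m handwheel '[[[1,0,0,-0.01,0],[1,0,0,0,0]]]'| f
python3 -m handwheel '[[[1,0,0,0.04,0],[1,0,0,0.2,0],[1,0,0,0.6,0],[1,0,0,0.8,0],[1,-0.5,0.2,0.8,0],[1,-0.7,0.3,0.5,0],[1,-0.7,0.3,0.3,0],[1,0,0,0,0],[1,0,0,0,0]]]'| f
python3 - <<'E'
from rig import optics,ctrl
from h import *
d=optics.capture('wrist');cv2.imwrite('pics/w5.png',d['img']);print(ctrl.sense()['time_s'])
for k,v in blobs(d,(100,80,520,330),100).items():
    for a,c in v: print(k,a,c.round(1),ray(d,*c,118).round(1))
E
```

```text
eef_pos: [611.7, -32.7, 77.4]
force: [-2.2, 2.4, 7.6]
eef_pos: [516.5, 7.1, 239.5]
force: [-0.5, -0.1, -0.8]
15.8
white 21890 [182.3 157.9] [ 438. -101.]
white 2291 [379.1  93.5] [459.8  92.8]
white 1225 [418.1 215.8] [586.1  87.7]
white 113 [134.6 239.2] [ 491.1 -190.7]
white 205 [458.4 270.5] [663.1 107.5]
white 233 [206.4 285. ] [ 568.9 -149.4]
white 745 [494.3 319. ] [739.5 127.3]
green 783 [346.3 207.5] [548.3  24.2]
red 1446 [204.  224.9] [ 506.6 -116.5]
blue 545 [473.2 217.6] [610.7 138.5]
amber 572 [414.2 103.3] [480.7 119.2]
amber 2073 [375.7 152. ] [508.   71.2]
amber 113 [307.7 147.1] [477.5  13.5]
amber 117 [300.1 140.5] [468.9   9.6]
amber 1103 [490.2 160.4] [560.3 169.4]
amber 386 [467.7 275.6] [673.3 115. ]
```

View pics/w5.png

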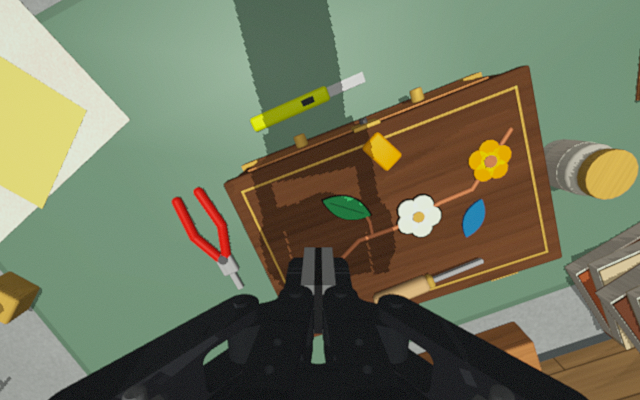

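The final wrist view shows the casket and the loose things unmoved: amber blossom (490,160), blue leaf (473,218), graver and blank in place. All three pieces reached their stop at the same height, about 78.4 on the TCP reading.

```bash
python3 -c "
from rig import ctrl;print(ctrl.finish_job())"
```

```text
the job is handed in; nothing more can be done
None
```

I pressed the blossom, then the leaf, then the bud to their stops at matching heights with at most about 8.5 N, left the casket unmoved, and handed in the job at about 16 s; no score came back.

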